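# Snap the red lid onto the white dough tub

## Robot

A 6-joint arm with a two-finger parallel gripper is mounted at the origin on the work surface. World frame = base frame: x ahead of the robot, y to its left, z up, the work surface at z = 0. Lengths are in m, angles in degrees, forces in N, time in s.
With the tool pointing down it reaches from about 0.375 to 0.9 m from the base axis. Payload 3.1 kg.
Tool frame: the origin (TCP) lies at the very end of the fingers, on their centre line; the grasp point (between the pads) lies 19 mm behind it; z points along the fingers, y is the direction in which the jaws open and shut (so a half turn about z gives the same grasp; the last joint's range is limited). The gripper opens to 87 mm and grips with 3 to 60 N. Pads are 19 mm wide; open, the fingers measure 117 mm over their backs; the gripper's body (75 mm by 190 mm) begins 51 mm behind the grasp point.
Start: joints at [64.429, 30.224, 82.088, -0, 67.689, -10.227], TCP at [0.165, 0.603, 0.223] pointing down, gripper open.
Joint ranges: [-176.69, 176.69], [-43.24, 126.21], [12.49, 139.97], [-82, 262], [0, 151.66], [-163.58, 163.58]. Speed limits (degrees/s): [159.86, 159.86, 180, 180, 180, 180].

## Interface

Orientations are given as a 3x3 rotation matrix whose columns are the frame's x, y, z axes.
In Python, from rig import bot gives the robot as it stands. The module is installed in compiled form; this text tells all that it offers.
- The arm moves only by the tool play_rows, never from a script. Its argument "targets" is a list of rows, each a list of 7 numbers: the closure, from 0 (fully open) to 1 (shut), then the shift along the world's x, y, z in m, then the turn, a rotation vector about the world's x, y, z in rad. A call has 1 to 12 rows; each row shifts and turns the commanded pose from where the row before left it; what a row does not reach is not made up. A row lasts 1/8 s, in which the tool goes at most 62.5 mm and 10.7 degrees, less where a joint would pass 70% of its speed; a pose out of reach is approached as far as the arm can. A call with a gripper value outside its range is refused whole. The fingers move at their own pace and stop on an object; the grip force is fixed at half the most. Time passes only in rows, so rows that do not move let the fingers close. It gives the time, the measured TCP pose, the force and the opening at its end, in the units of the state.
- bot.read_state(): the state, without advancing time (a new reading comes with each control period).
- bot.capture(name): name is "scene" or "top" or "wrist"; returns the picture (400x640x3 uint8, blue, green, red); there is no depth.
- bot.get_calibration(name): a dict with "fx", "fy", "cx", "cy" (pixels), "k1" (the pictures are not rectified: a ray, as slopes to the right and down, at radius r is drawn at 1 + k1 r^2 times it, then the intrinsics apply), "R" (3x3) and "t" (3): a world point X has camera coordinates R X + t. Camera axes: x right, y down, z forward; pixel columns grow to the right and rows downward; lengths in m; the calibration is good to about 2 mm. A picture is of the moment at which its call begins: read the wrist's pose just before it. get_calibration takes no time and is no camera call; for the wrist camera it gives the pose at the moment of the call.
- bot.hand_in(): hands the job in, once; it reports no verdict.
The state is a dict: "time_s": time; "joint_positions": joint angles; "qvel": joint speeds; "tau": joint torques, N m; "position": TCP position; "tcp_rot": TCP orientation; "force": force on the tool from outside, world axes, zero at the start; "moment": the same for the moment, N m; "opening": opening from 0.0 (shut) to 1.0 (fully open).
Only numpy, scipy, OpenCV 4.12 (cv2) and the standard library are available. Lean on these libraries where they do the work, as an engineer would, in place of code of your own. Each camera call takes 0.05 s, during which the arm holds its last target. There are 200 camera calls.

## Task

Put the red lid on the white tub with the red spring catches and press it straight down until it snaps fully home, then let go, with the tub left standing upright on the counter. Leave the green lid and the green tub where they are.

Things in the scene. Friction and masses are not known exactly. Their poses are not given: they have to be found in the camera images.
- lid_grip (a point): Red round lid, 60 g, 114 mm across, 64 mm high, upright on the counter. Point: centre of its grip bar, 50 mm above the underside, 14 mm below the bar's top, 14 mm above the top of the flat 4 mm flange. Bar along x: 64 mm long, 22 wide (y; grip across it from above), 28 high; z up. Under the flange a 32 mm deep plug, 70 mm across at its foot, tapers out to a 99 mm bead (8 to 9 mm under the flange).
- tub_rim (a point): White round tub, loose, 0.4 kg, 112 mm across, 104 inside, 62 high. Point: centre of its mouth, level with the rim; z up. Four red sprung catches stand 5 mm into the mouth. The red lid fits at any turn; its taper centres it from 8 mm off (the tub slides). Laid on, it rests on the catches 10 mm too high; a straight push of about 8 N (20 if off centre) snaps it home, flange on rim, its point then 18 mm above this one.
- minilid_grip (a point): Green round plastic lid, same form but smaller, 87 mm across, 64 mm high, grip bar 52 mm long. It does not fit the white tub; leave it. Point at the centre of its grip bar, 50 mm above its underside, bar along x.
- minitub_rim (a point): Green round open tub without catches, 86 mm across and 75 mm high; leave it. Point at the centre of its mouth, level with the rim.
There are look-alikes about, which are no part of the job. Of the things that look like the part that bears lid_grip, the larger one is meant. There is more than one size of the part that bears tub_rim; the job needs the larger.

How it is judged (in metres and radians):
At the end, for the whole second after the job is handed in: The red lid is snapped home on the white tub: its point 14 to 21.5 mm above the tub's mouth, within 6 mm of its axis and level with it to 3 degrees; the tub stands upright (5 degrees) on the counter; the green lid and green tub are within 30 mm of where they began (z of lid_grip in the frame of tub_rim between 0.014 and 0.0215 m and horizontal distance between lid_grip and tub_rim below 0.006 m and angle between the z axis of lid_grip and the z axis of tub_rim, either way round below 0.06 rad and angle between tub_rim's own z axis and vertical below 0.09 rad and height (world z) of tub_rim between 0.056 and 0.068 m and distance of each of minilid_grip, minitub_rim from where it was at the start of the episode below 0.03 m); the robot touches nothing.
It fails at once if the green lid is disturbed (moved over 30 mm) (distance of minilid_grip from where it was at the start of the episode above 0.03 m).
It fails at once if the green tub is disturbed (moved over 30 mm) (distance of minitub_rim from where it was at the start of the episode above 0.03 m).
It also fails if it takes over 38 s, if anything falls off the work surface, if the arm or the gripper's body presses on something with over 40 N, if the wrist force passes 120 N, or if a joint passes its speed limit or range.

## Working session

There is one attempt and no reset: what is moved stays moved. The work goes in short steps, Python scripts to look and compute and a tool call to move; the robot and the scene stay as the last step left them, time stands still between calls to the robot, and variables do not carry over. Pictures are saved under pics/ and viewed, about 8 in all and at most 12, crops included, and the job is handed in when it is done.

Besides the shell and the picture viewer there is one more tool, called after "Request:" by a JSON object that holds its "api" and its "payload", one argument or row to a line. play_rows: Moves the arm, as the interface text tells. Its arguments: {"type":"object","properties":{"targets":{"type":"array","items":{"type":"array","items":{"type":"number"}}}},"required":["targets"]}

```bash
mkdir -p pics; cat > h.py <<'E'
import numpy as np, cv2
from rig import bot
def ray(c,u,v):
    x=np.array([(u-c["cx"])/c["fx"],(v-c["cy"])/c["fy"]]);s=x.copy()
    for _ in range(20): s=x/(1+c["k1"]*(s@s))
    R=np.array(c["R"]);t=np.array(c["t"]);d=R.T@np.array([s[0],s[1],1]);return -R.T@t,d
def onplane(c,u,v,z):
    o,d=ray(c,u,v);return o+d*(z-o[2])/d[2]
E
python3 - <<'E'
from h import *
a=bot.capture("scene");b=bot.capture("top")
cv2.imwrite("pics/scene.png",a);cv2.imwrite("pics/top.png",b)
print({n:(bot.get_calibration(n)) for n in("scene","top")});print(bot.read_state())
E
```

```text
{'scene': {'fx': 418.1863245862959, 'fy': 418.1863245862959, 'cx': 325.6636095883693, 'cy': 198.89085848566114, 'k1': -0.03196964296404785, 'R': array([[-0.53334206,  0.84589127, -0.00377029],
       [ 0.54206013,  0.33834525, -0.76921603],
       [-0.64939746, -0.41229899, -0.63897768]]), 't': array([ 0.26720918, -0.24018768,  1.5291453 ])}, 'top': {'fx': 509.901624649456, 'fy': 509.901624649456, 'cx': 312.9625136390919, 'cy': 201.2547216579344, 'k1': -0.16816620994601275, 'R': array([[ 0.02444017, -0.99955893, -0.01687068],
       [-0.99387406, -0.0224748 , -0.10820924],
       [ 0.10778235,  0.01941199, -0.99398498]]), 't': array([0.02220481, 0.58724356, 1.18214533])}}
{'time_s': 0.1, 'joint_positions': array([ 6.44278848e+01,  3.02731812e+01,  8.21495254e+01, -1.30076455e-03,
        6.76867968e+01, -1.02246743e+01]), 'qvel': array([-0.07249177, -0.14492213, -0.10888881,  0.02521477,  0.03693623,
        0.01906892]), 'tau': array([-1.59513197e-04, -4.40982163e+01, -1.77149999e+01,  6.34869095e-02,
        5.33777545e-02, -5.93767527e-05]), 'position': array([0.16508471, 0.60212899, 0.22167171]), 'tcp_rot': array([[-9.64340759e-01,  2.64662522e-01, -8.06014894e-04],
       [ 2.64663557e-01,  9.64339255e-01, -1.73304325e-03],
       [ 3.18600204e-04, -1.88456702e-03, -9.99998173e-01]]), 'force': array([0.46086216, 1.07726682, 0.3691831 ]), 'moment': array([-0.03352691, -0.05891908,  0.00382225]), 'opening': 0.9974178019150273}
```

View pics/top.png

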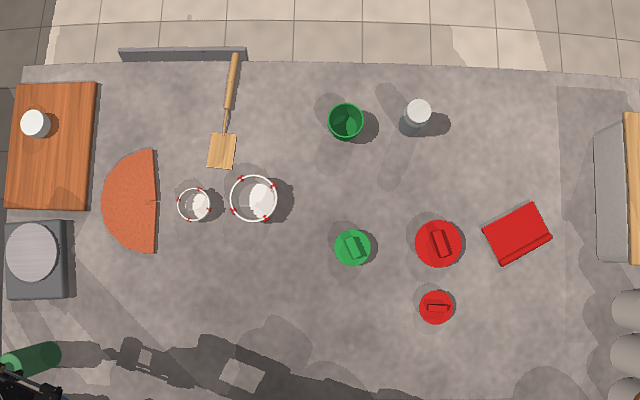

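View pics/scene.png

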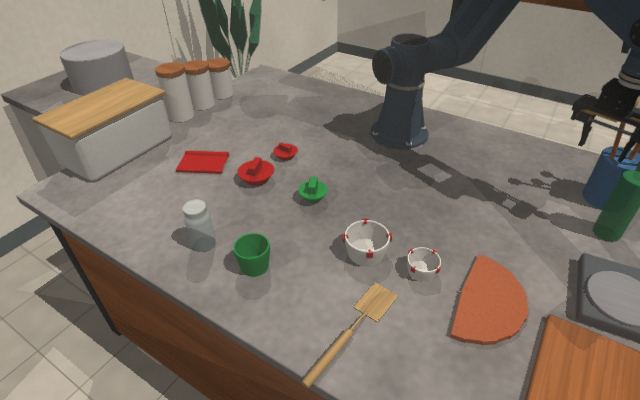

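```bash
python3 - <<'E'
from h import *
b=cv2.imread("pics/top.png");c=bot.get_calibration("top")
hsv=cv2.cvtColor(b,cv2.COLOR_BGR2HSV)
m=(((hsv[...,0]<8)|(hsv[...,0]>172))&(hsv[...,1]>150)&(hsv[...,2]>60)).astype(np.uint8)
w=((hsv[...,1]<40)&(hsv[...,2]>190)).astype(np.uint8)
def circ(mask,box,z):
    x0,y0,x1,y1=box;q=np.zeros_like(mask);q[y0:y1,x0:x1]=mask[y0:y1,x0:x1]
    v,u=np.nonzero(q);h=cv2.convexHull(np.c_[u,v].astype(np.int32))[:,0]
    P=np.array([onplane(c,*p,z)[:2] for p in h],np.float32)
    return cv2.minEnclosingCircle(P)
print("lid",circ(m,(405,210,470,275),.034))
print("tub",circ(w|m,(222,165,285,232),.06))
n,l,s,ce=cv2.connectedComponentsWithStats(m[165:232,222:285])
pts=[onplane(c,x+222,y+165,.06) for x,y in ce[1:]];print(s[1:,4],np.round(pts,3),np.mean(pts,0))
# bar angle: two ends of top (approx pixels)
cv2.imwrite("pics/lid.png",cv2.resize(b[205:280,400:475],None,fx=7,fy=7,interpolation=cv2.INTER_CUBIC))
E
```

```text
lid ((0.49290910363197327, -0.2630893588066101), 0.057093359529972076)
tub ((0.5892956256866455, 0.17526035010814667), 0.06106886267662048)
[10  6 16  9  5 20] [[0.638 0.209 0.06 ]
 [0.631 0.204 0.06 ]
 [0.62  0.129 0.06 ]
 [0.558 0.226 0.06 ]
 [0.561 0.219 0.06 ]
 [0.541 0.145 0.06 ]] [0.59152043 0.18866909 0.06      ]
```

View pics/lid.png

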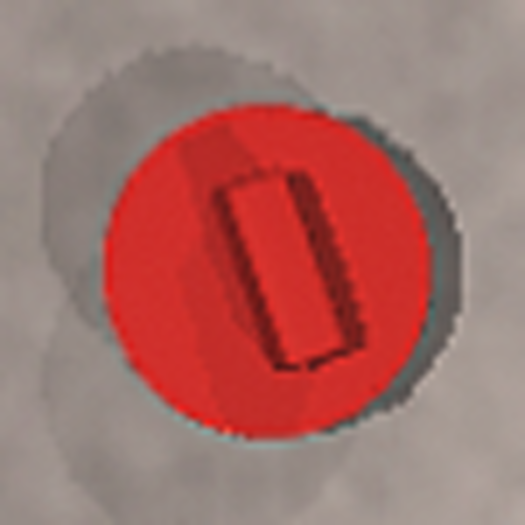

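Request:
{"api": "play_rows", "payload": {
  "targets": [
    [0, 0, 0, 0.06, 0, 0, 0],
    [0, 0, 0, 0.06, 0, 0, 0],
    [0, 0.038, -0.043, 0, 0, 0, -0.18],
    [0, 0.038, -0.043, 0, 0, 0, -0.18],
    [0, 0.038, -0.043, 0, 0, 0, -0.18],
    [0, 0.038, -0.043, 0, 0, 0, -0.18],
    [0, 0.038, -0.043, 0, 0, 0, -0.18],
    [0, 0.038, -0.043, 0, 0, 0, -0.18],
    [0, 0.038, -0.043, 0, 0, 0, -0.18],
    [0, 0.038, -0.043, 0, 0, 0, -0.18],
    [0, 0.038, -0.043, 0, 0, 0, -0.18],
    [0, 0.038, -0.043, 0, 0, 0, -0.18]
  ]
}}

```text
time_s: 1.6
position: [0.5461, 0.1711, 0.3421]
tcp_rot: [[0.482, 0.876, -0.001], [0.876, -0.482, 0.0], [-0.0, -0.001, -1.0]]
force: [-0.2, 1.2, 0.9]
opening: 1.004
```

Request:
{"api": "play_rows", "payload": {
  "targets": [
    [0, 0, 0, 0, 0, 0, 0],
    [0, 0, 0, 0, 0, 0, 0]
  ]
}}

```text
time_s: 1.85
position: [0.5446, 0.1728, 0.3419]
tcp_rot: [[0.477, 0.879, -0.002], [0.879, -0.477, 0.0], [-0.001, -0.002, -1.0]]
force: [-1.2, -0.3, -0.6]
opening: 0.999
```

```bash
python3 - <<'E'
from h import *
s=bot.read_state();c=bot.get_calibration("wrist");a=bot.capture("wrist")
cv2.imwrite("pics/w1.png",a);np.savez("w1.npz",**c);print(s["position"],s["tcp_rot"][:,1],s["time_s"],s["joint_positions"]);print(c)
E
```

```text
[0.54461291 0.17276565 0.34186987] [ 0.87912761 -0.47658163 -0.0021437 ] 1.85 [6.37670516e+00 1.94335004e+01 8.07208231e+01 3.98878388e-02
 7.99679884e+01 3.48321259e+01]
{'fx': 344.06407061770597, 'fy': 344.06407061770597, 'cx': 317.9259802215496, 'cy': 199.13160233466382, 'k1': -0.049669721892754856, 'R': array([[ 0.87950921, -0.47588006, -0.00130934],
       [-0.45829933, -0.84775153,  0.26698139],
       [-0.12816111, -0.23421253, -0.96370079]]), 't': array([-0.39659159,  0.33108385,  0.61508877])}
```

View pics/w1.png

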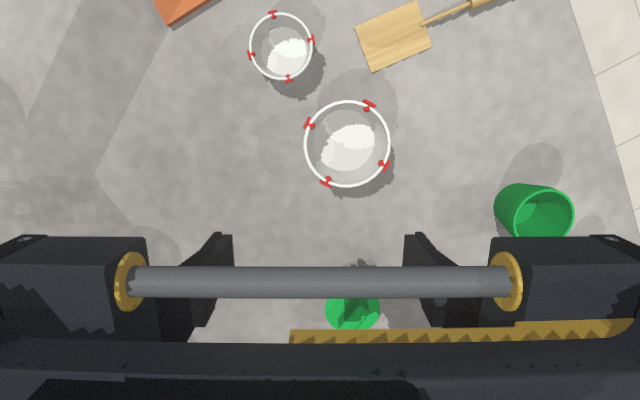

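```bash
python3 - <<'E'
from h import *
a=cv2.imread("pics/w1.png");c=dict(np.load("w1.npz"))
hsv=cv2.cvtColor(a,cv2.COLOR_BGR2HSV)
m=((hsv[...,2]>225)&(hsv[...,1]<30)).astype(np.uint8)
q=np.zeros_like(m);q[90:195,295:400]=m[90:195,295:400]
v,u=np.nonzero(q);h=cv2.convexHull(np.c_[u,v].astype(np.int32))[:,0]
P=np.array([onplane(c,*p,.062)[:2] for p in h],np.float32);print(cv2.minEnclosingCircle(P),cv2.fitEllipse(P))
r=(((hsv[...,0]<8)|(hsv[...,0]>172))&(hsv[...,1]>140)).astype(np.uint8)
n,l,s,ce=cv2.connectedComponentsWithStats(r[90:195,295:400])
for i in range(1,n):
  if s[i,4]>15: print(s[i,4],onplane(c,ce[i,0]+295,ce[i,1]+90,.062).round(4))
E
```

```text
((0.5872216820716858, 0.17483584582805634), 0.0555235780775547) ((0.587293803691864, 0.17486199736595154), (0.11027424782514572, 0.11048878729343414), 4.9654154777526855)
63 [0.6332 0.2055 0.062 ]
53 [0.5571 0.2207 0.062 ]
54 [0.618  0.1289 0.062 ]
49 [0.5414 0.1441 0.062 ]
```

Request:
{"api": "play_rows", "payload": {
  "targets": [
    [0, -0.007, -0.054, 0, 0, 0, -0.16],
    [0, -0.007, -0.054, 0, 0, 0, -0.16],
    [0, -0.007, -0.054, 0, 0, 0, -0.16],
    [0, -0.007, -0.054, 0, 0, 0, -0.16],
    [0, -0.007, -0.054, 0, 0, 0, -0.16],
    [0, -0.007, -0.054, 0, 0, 0, 0],
    [0, -0.007, -0.054, -0.02, 0, 0, 0],
    [0, -0.005, -0.056, -0.04, 0, 0, 0],
    [0, 0, 0, -0.05, 0, 0, 0],
    [0, 0, 0, -0.03, 0, 0, 0],
    [0, 0, 0, 0, 0, 0, 0],
    [0, 0, 0, 0, 0, 0, 0]
  ]
}}

```text
time_s: 3.4
position: [0.4929, -0.2555, 0.2077]
tcp_rot: [[0.962, 0.272, 0.002], [0.272, -0.962, -0.001], [0.001, 0.002, -1.0]]
force: [-0.3, -0.7, -0.0]
opening: 0.993
```

```bash
python3 - <<'E'
from h import *
s=bot.read_state();c=bot.get_calibration("wrist");a=bot.capture("wrist")
cv2.imwrite("pics/w2.png",a);np.savez("w2.npz",**c);print(s["position"],s["tcp_rot"][:,1],s["time_s"],s["joint_positions"])
E
```

```text
[ 0.49292391 -0.25547962  0.20773385] [ 0.27233515 -0.96220055  0.00191332] 3.4 [-3.89339446e+01  2.58551121e+01  9.32351182e+01  7.53100826e-03
  6.07708627e+01  3.52590050e+01]
```

View pics/w2.png

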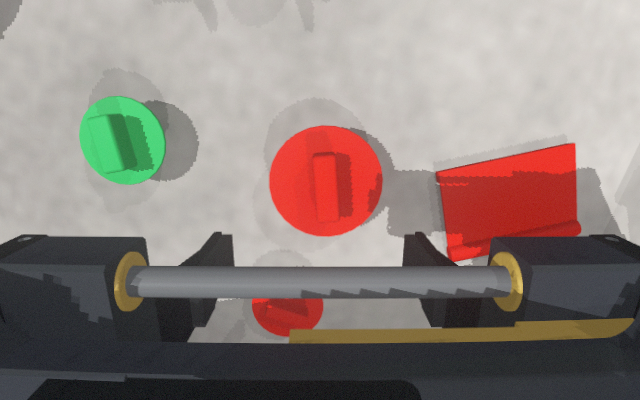

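```bash
python3 - <<'E'
from h import *
a=cv2.imread("pics/w2.png");c=dict(np.load("w2.npz"))
hsv=cv2.cvtColor(a,cv2.COLOR_BGR2HSV)
r=(((hsv[...,0]<8)|(hsv[...,0]>172))&(hsv[...,1]>140)).astype(np.uint8)
q=np.zeros_like(r);q[115:245,255:395]=r[115:245,255:395]
v,u=np.nonzero(q);h=cv2.convexHull(np.c_[u,v].astype(np.int32))[:,0]
P=np.array([onplane(c,*p,.034)[:2] for p in h],np.float32);print(cv2.minEnclosingCircle(P),cv2.fitEllipse(P))
A=onplane(c,324.5,153,.064);B=onplane(c,327.5,222,.064);print(A,B,(A+B)/2,np.linalg.norm(A-B),np.degrees(np.arctan2(*(A-B)[1::-1])))
E
```

```text
((0.4925404191017151, -0.26464954018592834), 0.05673425272107124) ((0.49247297644615173, -0.2647748589515686), (0.11284884810447693, 0.11294239014387131), 126.3615951538086)
[ 0.52450175 -0.25377324  0.064     ] [ 0.46299494 -0.27449776  0.064     ] [ 0.49374834 -0.2641355   0.064     ] 0.06490450024424356 18.62107812337089
```

Request:
{"api": "play_rows", "payload": {
  "targets": [
    [0, 0, -0.009, -0.03, 0, 0, 0.049],
    [0, 0, 0, -0.04, 0, 0, 0],
    [0, 0, 0, -0.04, 0, 0, 0],
    [0, 0, 0, -0.03, 0, 0, 0],
    [0, 0, 0, -0.015, 0, 0, 0],
    [0, 0, 0, 0, 0, 0, 0],
    [0, 0, 0, 0, 0, 0, 0]
  ]
}}

```text
time_s: 4.32
position: [0.4929, -0.2657, 0.0528]
tcp_rot: [[0.948, 0.317, 0.002], [0.317, -0.948, -0.002], [0.002, 0.003, -1.0]]
force: [0.2, 0.3, 0.3]
opening: 1.001
```

Request:
{"api": "play_rows", "payload": {
  "targets": [
    [0, 0, 0.001, -0.01, 0, 0, 0],
    [0, 0, 0, 0, 0, 0, 0],
    [1, 0, 0, 0, 0, 0, 0],
    [1, 0, 0, 0, 0, 0, 0],
    [1, 0, 0, 0, 0, 0, 0],
    [1, 0, 0, 0, 0, 0, 0],
    [1, 0, 0, 0, 0, 0, 0],
    [1, 0, 0, 0, 0, 0, 0]
  ]
}}

```text
time_s: 5.32
position: [0.4918, -0.264, 0.0413]
tcp_rot: [[0.948, 0.317, -0.0], [0.317, -0.948, 0.0], [-0.0, -0.0, -1.0]]
force: [-0.4, -0.7, 0.5]
opening: 0.404
```

Request:
{"api": "play_rows", "payload": {
  "targets": [
    [1, 0, 0, 0, 0, 0, 0],
    [1, 0, 0, 0, 0, 0, 0],
    [1, 0, 0, 0, 0, 0, 0],
    [1, 0, 0, 0, 0, 0, 0]
  ]
}}

```text
time_s: 5.82
position: [0.4918, -0.264, 0.0413]
tcp_rot: [[0.948, 0.317, -0.0], [0.317, -0.948, 0.0], [-0.0, -0.0, -1.0]]
force: [0.1, -0.5, 0.1]
opening: 0.252
```

Request:
{"api": "play_rows", "payload": {
  "targets": [
    [1, 0, 0, 0.02, 0, 0, 0],
    [1, 0, 0, 0.04, 0, 0, 0],
    [1, 0, 0, 0.04, 0, 0, 0],
    [1, 0, 0, 0.04, 0, 0, 0],
    [1, 0.012, 0.054, 0, 0, 0, 0],
    [1, 0.012, 0.054, 0, 0, 0, 0],
    [1, 0.012, 0.054, 0, 0, 0, 0],
    [1, 0.012, 0.054, 0, 0, 0, 0],
    [1, 0.012, 0.054, 0, 0, 0, 0],
    [1, 0.012, 0.054, 0, 0, 0, 0],
    [1, 0.012, 0.054, 0, 0, 0, 0],
    [1, 0.011, 0.054, 0, 0, 0, 0]
  ]
}}

```text
time_s: 7.32
position: [0.5868, 0.1698, 0.1812]
tcp_rot: [[0.948, 0.317, -0.0], [0.317, -0.948, -0.0], [-0.0, 0.0, -1.0]]
force: [1.2, -0.9, -0.2]
opening: 0.252
```

Request:
{"api": "play_rows", "payload": {
  "targets": [
    [1, 0, 0.0075, 0, 0, 0, 0],
    [1, 0, 0, 0, 0, 0, 0],
    [1, 0, 0, 0, 0, 0, 0]
  ]
}}

```text
time_s: 7.7
position: [0.5864, 0.174, 0.1811]
tcp_rot: [[0.949, 0.316, -0.001], [0.316, -0.949, -0.001], [-0.001, 0.0, -1.0]]
force: [-0.5, -0.1, -1.5]
opening: 0.254
```

```bash
python3 - <<'E'
from h import *
s=bot.read_state();c=bot.get_calibration("wrist");a=bot.capture("wrist");b=bot.capture("scene")
np.savez("w3.npz",**c);print(s["position"],s["opening"],s["time_s"])
cv2.imwrite("pics/w3raw.png",a)
cv2.imwrite("pics/w3.png",np.vstack([a[:300],cv2.resize(b[150:300,260:500],(640,400))[:300]]))
E
```

```text
[0.58643429 0.17400758 0.18114267] 0.25362317589300115 7.7
```

View pics/w3.png

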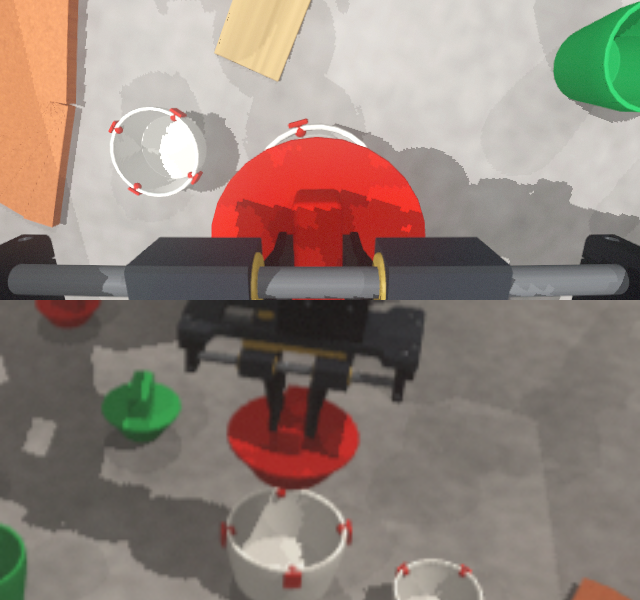

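Request:
{"api": "play_rows", "payload": {
  "targets": [
    [1, 0.001, 0.001, -0.03, 0, 0, 0],
    [1, 0, 0, -0.03, 0, 0, 0],
    [1, 0, 0, -0.02, 0, 0, 0],
    [1, 0, 0, -0.01, 0, 0, 0],
    [1, 0, 0, -0.005, 0, 0, 0],
    [1, 0, 0, 0, 0, 0, 0],
    [1, 0, 0, 0, 0, 0, 0]
  ]
}}

```text
time_s: 8.68
position: [0.5884, 0.1765, 0.0872]
tcp_rot: [[0.948, 0.317, 0.002], [0.317, -0.948, 0.0], [0.002, 0.0, -1.0]]
force: [-0.5, 0.4, -0.8]
opening: 0.246
```

Request:
{"api": "play_rows", "payload": {
  "targets": [
    [1, 0, 0, -0.002, 0, 0, 0],
    [1, 0, 0, -0.002, 0, 0, 0],
    [1, 0, 0, -0.002, 0, 0, 0],
    [1, 0, 0, -0.002, 0, 0, 0],
    [1, 0, 0, 0, 0, 0, 0]
  ]
}}

```text
time_s: 9.3
position: [0.5875, 0.1759, 0.0791]
tcp_rot: [[0.948, 0.318, -0.0], [0.318, -0.948, -0.001], [-0.001, 0.001, -1.0]]
force: [-2.1, -2.9, 5.6]
opening: 0.253
```

Request:
{"api": "play_rows", "payload": {
  "targets": [
    [1, 0, 0, -0.002, 0, 0, 0],
    [1, 0, 0, -0.002, 0, 0, 0],
    [1, 0, 0, -0.002, 0, 0, 0],
    [1, 0, 0, -0.002, 0, 0, 0],
    [1, 0, 0, 0, 0, 0, 0]
  ]
}}

```text
time_s: 9.93
position: [0.5881, 0.1765, 0.0717]
tcp_rot: [[0.948, 0.318, 0.001], [0.318, -0.948, -0.0], [0.001, 0.0, -1.0]]
force: [-2.8, -0.5, 10.5]
opening: 0.251
```

Request:
{"api": "play_rows", "payload": {
  "targets": [
    [1, 0, 0, -0.001, 0, 0, 0],
    [1, 0, 0, -0.001, 0, 0, 0],
    [1, 0, 0, 0, 0, 0, 0]
  ]
}}

```text
time_s: 10.3
position: [0.5881, 0.1765, 0.0716]
tcp_rot: [[0.948, 0.318, 0.001], [0.318, -0.948, -0.0], [0.001, 0.001, -1.0]]
force: [-5.0, -0.8, 20.8]
opening: 0.253
```

Request:
{"api": "play_rows", "payload": {
  "targets": [
    [1, 0, 0, -0.001, 0, 0, 0],
    [1, 0, 0, 0, 0, 0, 0],
    [1, 0, 0, 0.003, 0, 0, 0],
    [1, 0, 0, 0, 0, 0, 0]
  ]
}}

```text
time_s: 10.8
position: [0.5882, 0.1763, 0.0718]
tcp_rot: [[0.948, 0.318, 0.001], [0.318, -0.948, -0.0], [0.001, 0.001, -1.0]]
force: [-2.7, -1.2, 12.1]
opening: 0.249
```

```bash
python3 - <<'E'
from h import *
b=bot.capture("scene");a=bot.capture("top")
cv2.imwrite("pics/s4.png",np.hstack([cv2.resize(b[180:280,310:430],(480,400)),cv2.resize(a[150:250,200:280],(320,400))]))
E
```

```text
(no output)
```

View pics/s4.png

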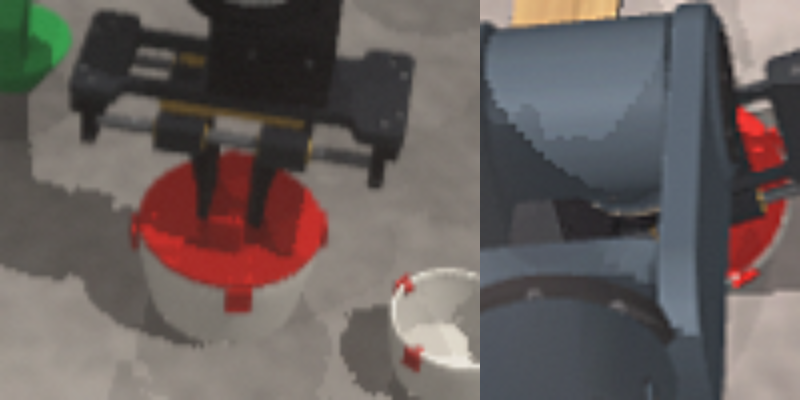

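Flange is down on the rim. I open and rise straight up.

Request:
{"api": "play_rows", "payload": {
  "targets": [
    [0, 0, 0, 0.001, 0, 0, 0],
    [0, 0, 0, 0, 0, 0, 0],
    [0, 0, 0, 0, 0, 0, 0],
    [0, 0, 0, 0, 0, 0, 0],
    [0, 0, 0, 0, 0, 0, 0],
    [0, 0, 0, 0, 0, 0, 0],
    [0, 0, 0, 0, 0, 0, 0],
    [0, 0, 0, 0, 0, 0, 0]
  ]
}}

```text
time_s: 11.9
position: [0.5878, 0.1765, 0.0713]
tcp_rot: [[0.948, 0.317, 0.0], [0.317, -0.948, 0.0], [0.0, -0.0, -1.0]]
force: [-0.2, 1.0, -0.9]
opening: 0.986
```

Request:
{"api": "play_rows", "payload": {
  "targets": [
    [0, 0, 0, 0.02, 0, 0, 0],
    [0, 0, 0, 0.04, 0, 0, 0],
    [0, 0, 0, 0.04, 0, 0, 0],
    [0, -0.02, -0.04, 0.04, 0, 0, 0],
    [0, -0.02, -0.04, 0, 0, 0, 0],
    [0, -0.02, -0.04, 0, 0, 0, 0],
    [0, 0, 0, 0, 0, 0, 0],
    [0, 0, 0, 0, 0, 0, 0]
  ]
}}

```text
time_s: 12.9
position: [0.5283, 0.0566, 0.2116]
tcp_rot: [[0.949, 0.317, 0.001], [0.317, -0.949, 0.0], [0.001, -0.0, -1.0]]
force: [0.1, 0.0, -0.6]
opening: 0.999
```

```bash
python3 - <<'E'
from h import *
s=bot.read_state();c=bot.get_calibration("wrist");w=bot.capture("wrist");b=bot.capture("scene")
print(s["position"],s["opening"],s["time_s"],s["force"]);np.savez("w5.npz",**c);cv2.imwrite("pics/w5raw.png",w)
cv2.imwrite("pics/s5.png",np.vstack([w[:250],cv2.resize(b[180:280,290:450],(560,350))[:, :].copy() if 0 else cv2.resize(b[180:280,290:450],(640,350))]))
E
```

```text
[0.52829898 0.05659359 0.21155502] 0.9989977228031706 12.9 [ 1.06542791e-01  3.04030525e-04 -6.10951947e-01]
```

View pics/s5.png

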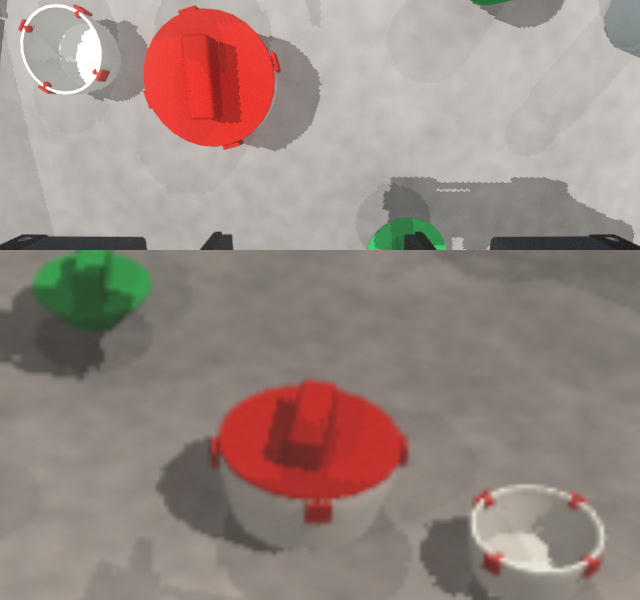

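```bash
python3 -c "
from rig import bot
print(bot.hand_in())"
```

```text
the job is handed in; nothing more can be done
None
```

I put the red lid on the white tub with the red catches, pressed it down until it stopped, let go and handed the job in at about 13 s. `hand_in` reports no verdict.

- **Snap:** under the push, the tool stopped at z = 0.0716 m, and 0.0713 m was expected with the lid home. That is about 10 mm below where the lid would rest on the catches. At the stop the force rose to 21 N without further travel. I pushed 1 mm more before backing off, but the force at that peak was not read.
- **Last pictures:** after release they show the lid level, with its flange on the rim, and the tub standing upright. The gripper is open and well clear, with the tool at z = 0.21 m.
- **Green parts:** the arm did not touch the green lid or the green tub, and the parts of them visible in the last pictures look undisturbed. I did not measure their final positions.

No check failed or disagreed. I did not measure the lid's final centring and tilt from the images; I judged them by eye and from the tool's position.

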